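Tray up the spare fuse-links, red caps the same way

ROBOT

A 7-joint arm with a two-finger parallel gripper is mounted at the origin on the work surface. World frame = base frame: x ahead of the robot, y to its left, z up, the work surface at z = 0. Lengths are in m, angles in rad, forces in N, time in s.
With the tool pointing down it reaches from about 0.4 to 0.925 m from the base axis. Payload 4.1 kg.
Tool frame: the origin (TCP) lies at the very end of the fingers, on their centre line; the grasp point (between the pads) lies 19 mm behind it; z points along the fingers, y is the line along which they close (so a half turn about z gives the same grasp; the last joint's range is limited). The gripper opens to 85 mm and grips with 20 to 120 N. Pads are 22 mm wide; open, the fingers measure 114 mm over their backs; the gripper's body (76 mm by 85 mm) begins 54 mm behind the grasp point. The pads swing forward as they close: fully open they stand 13 mm farther back than shut.
Start: joints at [1.104, 0.398, 0.045, 1.537, -0.019, 1.207, -0.051], TCP at [0.234, -0.607, 0.207] pointing down, gripper open.
Joint ranges: [-2.82, 2.82], [-0.49, 2.23], [-1.37, 1.46], [0, 2.46], [-1.36, 4.5], [0.23, 2], [-2.94, 2.94]. Speed limits (rad/s): [2.57, 2.57, 3.14, 3.14, 3.14, 3.14, 3.14].

INTERFACE

Orientations are given as a rotation vector (axis times angle).
In Python, from bench import monitor, vision, ticket gives the robot as it stands. The module is installed in compiled form; this text tells all that it offers.
- The arm moves only by the shell command python3 -m jog 'ROWS' [FORCE]. ROWS is JSON, a list that holds one entry, the list of rows, each a list of 7 numbers: the shift along the tool's x, y, z in cm, then the turn, a rotation vector about the tool's x, y, z in degrees, then the closure, from -1 (fully open) to 1 (shut), so that 0 is half open. In form: [[[dx, dy, dz, wx, wy, wz, jaw], ...]]. A call has 1 to 5 rows; each row is the pose to reach, as a shift and turn from the pose commanded when the call began, along the tool's axes at that moment; what a row does not reach only later rows make up. A row lasts 1/12 s, in which the tool goes at most 41.7 mm and 7.16 degrees, less where a joint would pass 70% of its speed; a pose out of reach is approached as far as the arm can. A call with a gripper value outside its range is refused whole. The fingers move at their own pace and stop on an object; FORCE is the grip in N (left out, the last holds). Time passes only in rows, so rows that repeat a pose let the fingers close. It gives the time, the measured TCP pose, the force, the opening and the grip force at its end, in the units of the state.
- monitor.get_state(): the state, without advancing time (a new reading comes with each control period).
- vision.get_image(name): name is "side" or "top"; returns the picture (384x512x3 uint8, red, green, blue); there is no depth.
- vision.camera_params(name): a dict with "vfov" (degrees; the focal length in pixels is half the picture's height over the tangent of half this angle, whatever the lens; pixels are square), "cx", "cy" (the principal point, pixels), "dist" ([k1, k2, p1, p2, k3] as OpenCV has them; the pictures are not rectified), "rvec" (rotation vector, rad) and "tvec" (3), from world to camera coordinates, as OpenCV has them. Camera axes: x right, y down, z forward; pixel columns grow to the right and rows downward; lengths in m; the calibration is good to about 2 mm. A picture is of the moment at which its call begins. camera_params takes no time and is no camera call.
- ticket.hand_in(): hands the job in; it is judged then, once.
The state is a dict: "time_s": time; "joints": joint angles; "qd": joint speeds; "joint_efforts": joint torques, N m; "tcp_pos": TCP position; "ee_rot": TCP orientation; "wrist_force": force on the tool from outside, world axes, zero at the start; "moment": the same for the moment, N m; "finger_gap": opening from 0.0 (shut) to 1.0 (fully open); "grip_force": force on a finger pad.
Only numpy, scipy, OpenCV 4.12 (cv2) and the standard library are available. Lean on these libraries where they do the work, as an engineer would, in place of code of your own. Each camera call takes 0.05 s, during which the arm holds its last target. There are 200 camera calls.

TASK

Put the two white fuse-links into the black storage tray, one in each pocket, standing upright, flat on the pocket floor and square to the pocket, both with the red cap pointing towards the tray's orange bar. They are ceramic: set them down, do not drop them. Leave the brown fuse-link where it is.

Things in the scene. Friction and masses are not known exactly. Their poses are not given: they have to be found in the camera images.
- white_a_center (a point): White fuse-link, upright on the bench, 0.14 to 0.28 kg: ceramic block 54 (x) x 30 (y) x 46 mm tall; a steel blade 6 mm thick, 16 tall sticks 14 mm out of each end at half height. The +x end of the block is a red cap, 12 mm long. Grip it across the 30 mm width. Point: block centre, 23 mm above the underside; x lengthwise to the red cap, z up.
- white_b_center (a point): The other white fuse-link, upright on the bench, 0.14 to 0.28 kg: ceramic block 54 (x) x 30 (y) x 46 mm tall; a steel blade 6 mm thick, 16 tall sticks 14 mm out of each end at half height. The +x end of the block is a red cap, 12 mm long. Grip it across the 30 mm width. Point: block centre, 23 mm above the underside; x lengthwise to the red cap, z up.
- brown_center (a point): Brown fuse-link, upright on the bench, 0.14 to 0.28 kg: ceramic block 54 (x) x 30 (y) x 46 mm tall; a steel blade 6 mm thick, 16 tall sticks 14 mm out of each end at half height. The +x end of the block is a red cap, 12 mm long. Grip it across the 30 mm width. Point: block centre, 23 mm above the underside; x lengthwise to the red cap, z up. Not wanted: leave it alone.
- tray_mark (a point): Black fixed tray, plate 6 mm thick, orange bar (16 wide, 14 tall) along its +x edge. Point: bar's middle, at pocket-floor height (6 mm above bench); x points outward over the orange edge, y along it. Two pockets centred at x -65, y +42 and -42 mm, each 76 (x) x 54 (y) mm inside ridges 6 mm tall with 48 mm finger gaps in the long sides. Blades clear the ridges; seated link centre: 23 mm over floor.
Mind the look-alikes: they are no part of the job. Leave any blue or turquoise look-alike of the part that bears white_a_center alone.

How it is judged:
At the end, for the whole second after the job is handed in: Each pocket holds one white link: its centre within 15 mm of the pocket's centre along each of the tray's two directions, resting on the pocket floor (centre 17 to 27 mm above it), upright within 0.1 rad, lengthwise within 0.26 rad (15 degrees) of the tray's x, red cap towards the orange bar (z of white_a_center in the frame of tray_mark between 0.017 and 0.027 m and angle between each of white_a_center, white_b_center's own z axis and vertical below 0.1 rad and angle between the x axis of each of white_a_center, white_b_center and the x axis of tray_mark, either way round below 0.26 rad and x of tray_mark in the frame of white_a_center above 0.03 m and z of white_b_center in the frame of tray_mark between 0.017 and 0.027 m and x of tray_mark in the frame of white_b_center above 0.03 m and ((x of white_a_center in the frame of tray_mark between -0.08 and -0.05 m and y of white_a_center in the frame of tray_mark between 0.027 and 0.057 m and x of white_b_center in the frame of tray_mark between -0.08 and -0.05 m and y of white_b_center in the frame of tray_mark between -0.057 and -0.027 m) or (x of white_a_center in the frame of tray_mark between -0.08 and -0.05 m and y of white_a_center in the frame of tray_mark between -0.057 and -0.027 m and x of white_b_center in the frame of tray_mark between -0.08 and -0.05 m and y of white_b_center in the frame of tray_mark between 0.027 and 0.057 m))); the robot touches nothing.
It fails at once if the brown fuse-link is moved by more than 30 mm (distance of brown_center from where it was at the start of the episode above 0.03 m).
It fails at once if white link a is dropped or slammed into the tray: it comes in at more than 0.7 m/s (linear speed of white_a above 0.7 m/s and horizontal distance between white_a_center and tray_mark below 0.13 m and z of white_a_center in the frame of tray_mark below 0.05 m).
It fails at once if white link b is dropped or slammed into the tray: it comes in at more than 0.7 m/s (linear speed of white_b above 0.7 m/s and horizontal distance between white_b_center and tray_mark below 0.13 m and z of white_b_center in the frame of tray_mark below 0.05 m).
It also fails if it takes over 54 s, if anything falls off the work surface, if the arm or the gripper's body presses on something with over 40 N, if the wrist force passes 120 N, or if a joint passes its speed limit or range.

## Working session

There is one attempt and no reset: what is moved stays moved. The work goes in short steps, Python scripts to look and compute and a shell command to move; the robot and the scene stay as the last step left them, time stands still between calls to the robot, and variables do not carry over. Pictures are saved under pics/ and viewed, at most 10 in all, crops included, and the job is handed in when it is done.

```bash
mkdir -p pics
python3 - <<'E'
from bench import monitor, vision
import cv2
for n in("top","side"):
    im=vision.get_image(n); cv2.imwrite(f"pics/{n}0.png",im[:,:,::-1]); print(n,vision.camera_params(n))
print(monitor.get_state())
E
```

```text
top {'vfov': 44.04189520829683, 'cx': 257.4452726381354, 'cy': 182.80056889650157, 'dist': array([-0.0244934,  0.       ,  0.       ,  0.       ,  0.       ]), 'rvec': array([ 2.1145563 , -2.18022038,  0.16466244]), 'tvec': array([-0.02791939,  0.57935647,  1.22593888])}
side {'vfov': 57.34444688077169, 'cx': 251.3557159792477, 'cy': 185.69517619765628, 'dist': array([-0.09558276,  0.        ,  0.        ,  0.        ,  0.        ]), 'rvec': array([ 0.54271871, -2.54860597,  1.32774723]), 'tvec': array([0.5055239 , 0.20977672, 0.71345687])}
{'time_s': 0.1, 'joints': array([ 1.10402315,  0.39915703,  0.04503972,  1.5377547 , -0.01869655,
        1.20694308, -0.05068431]), 'qd': array([-0.00061906, -0.003822  ,  0.00079777, -0.00474375,  0.00034135,
       -0.00014349, -0.00070394]), 'joint_efforts': array([ 2.84617432e-03, -4.76262009e+01,  1.36979219e+00, -2.54951835e+01,
        1.20112149e-02,  5.06183438e-03,  1.90665821e-05]), 'tcp_pos': array([ 0.23349003, -0.60594088,  0.20614197]), 'ee_rot': array([-3.08683984e+00, -5.74315050e-01,  7.31493377e-04]), 'wrist_force': array([ 0.22702392, -1.52142985, -0.74259578]), 'moment': array([ 0.00089   ,  0.0670614 , -0.02058249]), 'grip_force': 0.0, 'finger_gap': 0.9991507916165234}
```

View pics/top0.png

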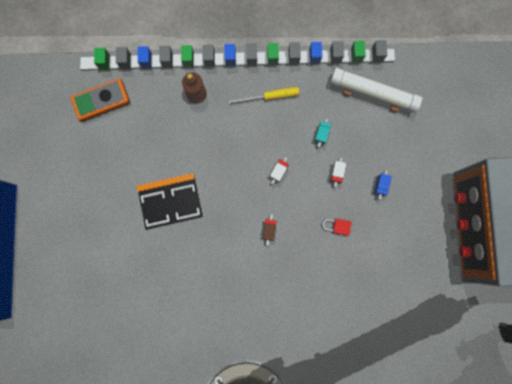

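View pics/side0.png

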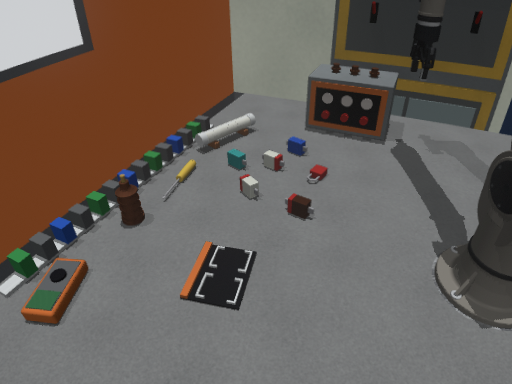

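```bash
cat > h.py <<'E'
import cv2, numpy as np
from bench import vision, monitor
from scipy.spatial.transform import Rotation as R
def cam(n):
    p=vision.camera_params(n); f=192/np.tan(np.radians(p['vfov'])/2)
    return np.array([[f,0,p['cx']],[0,f,p['cy']],[0,0,1]]),p['dist'],p['rvec'],p['tvec']
def ray(n,uv,z):
    K,d,r,t=cam(n); M=cv2.Rodrigues(r)[0]; c=-M.T@t
    q=cv2.undistortPoints(np.float64(uv).reshape(-1,1,2),K,d).reshape(-1,2)
    v=np.c_[q,np.ones(len(q))]@M
    return c+v*((z-c[2])/v[:,2])[:,None]
def masks(im):
    h,s,v=cv2.split(cv2.cvtColor(im,cv2.COLOR_RGB2HSV))
    return dict(white=(s<50)&(v>165),red=((h<6)|(h>174))&(s>150)&(v>110),orange=(h>=7)&(h<18)&(s>180)&(v>140))
def blobs(m,lo,hi):
    n,l,st,c=cv2.connectedComponentsWithStats(m.astype(np.uint8))
    return [(c[i],st[i,4],np.argwhere(l==i)[:,::-1].astype(np.float32)) for i in range(1,n) if lo<=st[i,4]<=hi]
E
python3 - <<'E'
from h import *
im=cv2.imread("pics/top0.png")[:,:,::-1].copy(); K,d,r,t=cam("top"); print("cam",-cv2.Rodrigues(r)[0].T@t)
m=masks(im)
for k,z in(("white",.046),("red",.046),("orange",.02)):
    for c,a,p in blobs(m[k],15,600):
        if not(120<c[0]<400 and 110<c[1]<260):continue
        b=cv2.boxPoints(cv2.minAreaRect(p)); w=ray("top",b,z)
        e=max((w[1]-w[0],w[2]-w[1]),key=np.linalg.norm)
        print(k,c.round(1),a,ray("top",[c],z)[0,:2].round(4),"deg",np.degrees(np.arctan2(e[1],e[0])).round(1),np.linalg.norm(w[1]-w[0]).round(3),np.linalg.norm(w[2]-w[1]).round(3))
a=cv2.resize(im[110:260,255:405],(600,600),interpolation=2)[:,:,::-1]
b=cv2.resize(im[165:240,125:215],None,fx=2,fy=2)[:,:,::-1]
cv2.imwrite("pics/crop.png",np.hstack([a,cv2.copyMakeBorder(b,0,600-b.shape[0],0,0,0)]))
E
```

```text
cam [ 0.39226493 -0.03537885  1.29778122]
white [339.3 168.4] 178 [ 0.6102 -0.2661] deg -14.2 0.051 0.029
white [278.1 171.2] 164 [ 0.6075 -0.1019] deg -28.2 0.04 0.03
red [283.  162.6] 24 [ 0.6305 -0.1157] deg -123.3 0.007 0.025
red [336.4 179.1] 34 [ 0.5814 -0.2569] deg -103.2 0.009 0.026
red [341.7 226.7] 217 [ 0.4541 -0.2639] deg -103.1 0.036 0.042
red [270.3 222. ] 37 [ 0.4725 -0.0761] deg -101.2 0.01 0.024
orange [164.7 182.5] 279 [0.5901 0.2066] deg -79.0 0.155 0.014
```

View pics/crop.png

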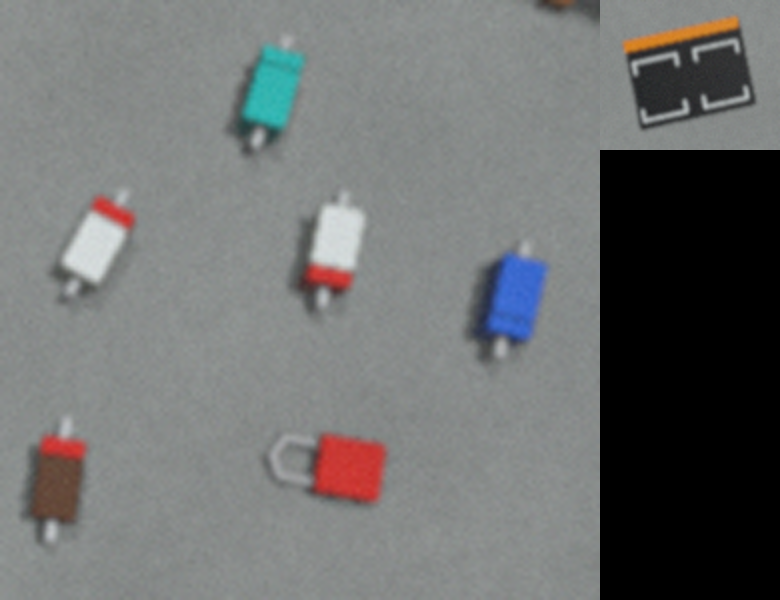

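The top view shows white A at about (279,170) with its red cap up-right. White B is at (339,172) with its red cap down. The tray is at (170,202) with its orange bar on the far side. Brown is at (269,229), and the turquoise and blue look-alikes are clear of the work. I'll rotate the tool first.

```bash
cat > go.py <<'E'
import sys; from h import *
# go.py x y z yaw : remaining shift (cm, tool axes) and turn (deg) to target
x,y,z,yaw=map(float,sys.argv[1:5]); s=monitor.get_state(); T=R.from_rotvec(s['ee_rot'])
G=R.from_euler('z',yaw,degrees=True)*R.from_euler('x',180,degrees=True)
print("t",round(s['time_s'],2),"tcp",s['tcp_pos'].round(4),"F",s['wrist_force'].round(1),"gap",round(s['finger_gap'],3),"grip",round(s['grip_force'],1),"j7",s['joints'][6].round(2))
print("shift",(T.inv().apply(np.array([x,y,z])-s['tcp_pos'])*100).round(2),"turn",np.degrees((T.inv()*G).as_rotvec()).round(1))
E
python3 -m jog '[[[0,0,0,0,0,-7,-1],[0,0,0,0,0,-14,-1],[0,0,0,0,0,-21,-1],[0,0,0,0,0,-28,-1],[0,0,0,0,0,-35,-1]]]' 
python3 -m jog '[[[0,0,0,0,0,-7,-1],[0,0,0,0,0,-14,-1],[0,0,0,0,0,-21,-1],[0,0,0,0,0,-28,-1],[0,0,0,0,0,-35,-1]]]' >/dev/null
python3 -m jog '[[[0,0,0,0,0,-7,-1],[0,0,0,0,0,-14,-1],[0,0,0,0,0,-21,-1],[0,0,0,0,0,-28,-1],[0,0,0,0,0,-35,-1]]]' >/dev/null
python3 -m jog '[[[0,0,0,0,0,-7,-1],[0,0,0,0,0,-14,-1],[0,0,0,0,0,-21,-1],[0,0,0,0,0,-24,-1]]]' >/dev/null
python3 go.py .613 -.105 .13 150
python3 - <<'E'
from h import *
im=cv2.imread("pics/top0.png")[:,:,::-1].copy()
v=cv2.cvtColor(im,cv2.COLOR_RGB2HSV)
m=(v[:,:,2]>110); 
for c,a,p in blobs(m[186:225,138:202],5,200):
    q=p+[138,186]; print(a,ray("top",[q.mean(0)],.012)[0,:2].round(4))
E
```

```text
time_s: 0.52
tcp_pos: [0.2336, -0.6062, 0.2065]
ee_rot: [-2.767, -1.485, -0.0]
wrist_force: [1.2, -0.1, -0.3]
finger_gap: 1.0
grip_force: 0.0
t 1.68 tcp [ 0.2335 -0.6062  0.2065] F [-0.3  1.6 -0. ] gap 1.003 grip 0.0 j7 2.07
shift [-8.2  62.32  7.69] turn [ 0.  -0.   0.4]
78 [0.579  0.2586]
83 [0.5728 0.1632]
61 [0.5579 0.1123]
98 [0.5579 0.243 ]
96 [0.5067 0.2765]
95 [0.5009 0.146 ]
86 [0.4863 0.2255]
117 [0.481  0.1376]
```

```bash
python3 -m jog '[[[-0.5,4,0,0,0,0,-1],[-1,8,0,0,0,0,-1],[-1.5,12,0,0,0,0,-1],[-2,16,0,0,0,0,-1],[-2.5,20,0,0,0,0,-1]]]' >/dev/null
python3 -m jog '[[[-0.5,4,0,0,0,0,-1],[-1,8,0,0,0,0,-1],[-1.5,12,0,0,0,0,-1],[-2,16,0,0,0,0,-1],[-2.5,20,0,0,0,0,-1]]]' >/dev/null
python3 -m jog '[[[-0.5,4,0,0,0,0,-1],[-1,8,0,0,0,0,-1],[-1.5,12,0,0,0,0,-1],[-2,16,0,0,0,0,-1],[-2.5,20,0,0,0,0,-1]]]' >/dev/null
python3 go.py .613 -.105 .09 150
python3 - <<'E'
from h import *
for n in("side",):
    im=vision.get_image(n); cv2.imwrite(f"pics/{n}1.png",cv2.resize(im[100:260,180:360],None,fx=3,fy=3)[:,:,::-1])
E
```

```text
t 2.93 tcp [ 0.5986 -0.1225  0.2067] F [-0.3  0.1  0.1] gap 1.0 grip 0.0 j7 0.98
shift [-0.38  2.24 11.67] turn [-0.  -0.   0.1]
```

View pics/side1.png

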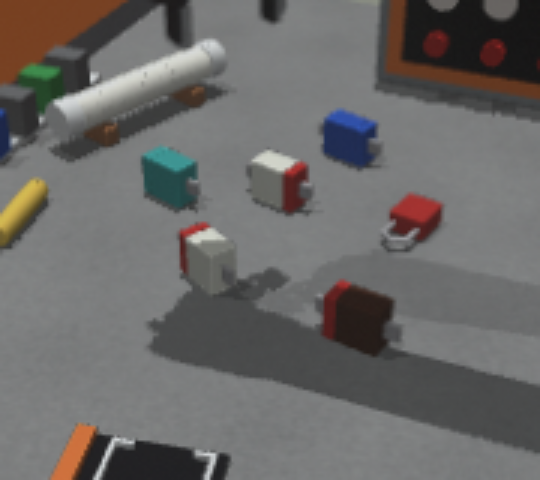

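The side view shows both white links upright. White A's top face is at about (249,180) and white B's at about (273,153). I'll use these for a cross-check.

```bash
python3 -c "
from h import *
print(ray('side',[[249,179.7],[273.3,152.8]],.046)[:,:2].round(4), ray('top',[[279.3,170.1],[338.9,171.5]],.046)[:,:2].round(4))"
python3 -m jog '[[[-0.2,1.1,3,0,0,0,-1],[-0.4,2.2,6,0,0,0,-1],[-0.4,2.2,9,0,0,0,-1],[-0.4,2.2,12,0,0,0,-1],[-0.4,2.2,12,0,0,0,-1]]]' >/dev/null
python3 go.py .613 -.105 .008 150
```

```text
[[ 0.6094 -0.1019]
 [ 0.6034 -0.2695]] [[ 0.6103 -0.1051]
 [ 0.6017 -0.2646]]
t 3.4 tcp [ 0.6069 -0.1068  0.0804] F [-0.7  0.2 -0.7] gap 1.0 grip 0.0 j7 0.88
shift [-0.52  0.49  7.23] turn [-0.3 -0.7  0.1]
```

```bash
python3 -m jog '[[[0,0,0,0,0,0,-1],[0,0,0,0,0,0,-1]]]' >/dev/null
python3 go.py .6105 -.1045 .008 150
```

```text
t 3.57 tcp [ 0.6135 -0.1072  0.0886] F [0.1 0.2 0.4] gap 0.998 grip 0.0 j7 0.88
shift [0.41 0.07 8.06] turn [0.  0.1 0.1]
```

Descend and grip.

```bash
python3 -m jog '[[[0.4,0.1,2,0,0,0,-1],[0.4,0.1,4,0,0,0,-1],[0.4,0.1,6,0,0,0,-1],[0.4,0.1,7.2,0,0,0,-1],[0.4,0.1,8,0,0,0,-1]]]' >/dev/null
python3 -m jog '[[[0,0,0,0,0,0,-1],[0,0,0,0,0,0,0],[0,0,0,0,0,0,1],[0,0,0,0,0,0,1],[0,0,0,0,0,0,1]]]' 50
python3 -m jog '[[[0,0,0,0,0,0,1],[0,0,0,0,0,0,1],[0,0,0,0,0,0,1],[0,0,0,0,0,0,1]]]'
python3 go.py .6105 -.1045 .008 150
```

```text
time_s: 4.4
tcp_pos: [0.6103, -0.1041, 0.0081]
ee_rot: [0.811, 3.033, 0.0]
wrist_force: [0.0, -0.3, -0.9]
finger_gap: 0.455
grip_force: 0.0
time_s: 4.73
tcp_pos: [0.6105, -0.104, 0.0081]
ee_rot: [0.811, 3.033, 0.0]
wrist_force: [0.2, -0.5, 5.3]
finger_gap: 0.335
grip_force: 50.7
t 4.73 tcp [ 0.6105 -0.104   0.0081] F [ 0.2 -0.5  5.3] gap 0.335 grip 50.7 j7 0.82
shift [-0.02 -0.04  0.01] turn [0.  0.1 0.1]
```

```bash
python3 -m jog '[[[0,0,-2,0,0,0,1],[0,0,-4.5,0,0,0,1],[0,0,-7.5,0,0,0,1],[0,0,-10,0,0,0,1],[0,0,-12,0,0,0,1]]]'
python3 -m jog '[[[0,0,0,0,0,-7,1],[0,0,0,0,0,-14,1],[0,0,0,0,0,-21,1],[0,0,0,0,0,-28,1],[0,0,0,0,0,-35,1]]]' >/dev/null
python3 -m jog '[[[0,0,0,0,0,-4,1],[0,0,0,0,0,-7,1],[0,0,0,0,0,-7,1]]]'
python3 go.py .520 .235 .13 192
```

```text
time_s: 5.15
tcp_pos: [0.6095, -0.104, 0.1285]
ee_rot: [0.811, 3.035, -0.0]
wrist_force: [0.1, -0.1, -2.1]
finger_gap: 0.335
grip_force: 49.9
time_s: 5.82
tcp_pos: [0.6085, -0.1042, 0.126]
ee_rot: [0.331, -3.122, -0.001]
wrist_force: [0.5, 0.2, -1.8]
finger_gap: 0.337
grip_force: 50.0
t 5.82 tcp [ 0.6085 -0.1042  0.126 ] F [ 0.5  0.2 -1.8] gap 0.337 grip 50.0 j7 1.56
shift [ 1.54 35.02 -0.37] turn [ 0.  -0.1  0.1]
```

```bash
python3 -m jog '[[[0.2,2,0,0,0,0,1],[0.3,5,0,0,0,0,1],[0.5,9,0,0,0,0,1],[0.6,13,0,0,0,0,1],[0.8,17,0,0,0,0,1]]]' >/dev/null
python3 -m jog '[[[0.2,4,0,0,0,0,1],[0.3,8,0,0,0,0,1],[0.5,12,0,0,0,0,1],[0.6,15.5,0,0,0,0,1],[0.8,18,0,0,0,0,1]]]' >/dev/null
python3 -m jog '[[[0,0,0,0,0,0,1],[0,0,0,0,0,0,1],[0,0,0,0,0,0,1]]]' >/dev/null
python3 go.py .520 .235 .016 192
python3 - <<'E'
from h import *
a=vision.get_image("top")[140:250,110:230]; b=vision.get_image("side")[180:320,150:290]
cv2.imwrite("pics/over.png",np.hstack([cv2.resize(a,(400,367)),cv2.resize(b,(367,367))])[:,:,::-1])
E
```

```text
t 6.9 tcp [0.5206 0.2338 0.1265] F [-0.7 -0.8 -1.5] gap 0.337 grip 50.0 j7 0.95
shift [ 0.02  0.15 11.05] turn [-0.1 -0.1  0. ]
```

View pics/over.png

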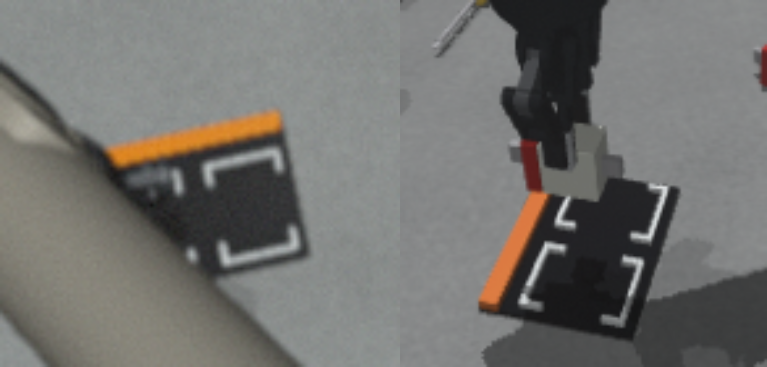

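The link hangs over the near pocket (the shadow is at about (585,282) in the crop) with its red cap towards the orange bar. I'll cross-check the pocket centre from the side view.

```bash
python3 -c "
from h import *
print(ray('side',[[220.8,287.8]],.012)[:,:2].round(4))"
python3 -m jog '[[[0,0.1,2.5,0,0,0,1],[0,0.1,5,0,0,0,1],[0,0.1,7,0,0,0,1],[0,0.1,8.5,0,0,0,1],[0,0.1,9.5,0,0,0,1]]]' >/dev/null
python3 -m jog '[[[0,0,0,0,0,0,1],[0,0,0,0,0,0,1]]]' >/dev/null
python3 go.py .520 .235 .0145 192
```

```text
[[0.5164 0.2367]]
t 7.58 tcp [0.5208 0.2357 0.0322] F [-0.1 -0.3 -1.6] gap 0.332 grip 49.9 j7 0.86
shift [ 0.09 -0.05  1.77] turn [ 0. -0.  0.]
```

```bash
python3 -m jog '[[[0.2,0,0.6,0,0,0,1],[0.2,0,1.1,0,0,0,1],[0.2,0,1.5,0,0,0,1],[0.2,0,1.7,0,0,0,1],[0.2,0,1.8,0,0,0,1]]]'
python3 -m jog '[[[0,0,0,0,0,0,1],[0,0,0,0,0,0,1]]]'
```

```text
time_s: 8.0
tcp_pos: [0.5183, 0.2352, 0.0141]
ee_rot: [0.33, -3.124, 0.001]
wrist_force: [-2.8, -1.9, 6.4]
finger_gap: 0.338
grip_force: 51.0
time_s: 8.17
tcp_pos: [0.5187, 0.2357, 0.0142]
ee_rot: [-0.331, 3.124, 0.0]
wrist_force: [-0.1, -0.1, -1.5]
finger_gap: 0.334
grip_force: 50.0
```

```bash
python3 -m jog '[[[0,0,0.05,0,0,0,1],[0,0,0.1,0,0,0,1],[0,0,0.1,0,0,0,1]]]'
python3 -m jog '[[[0,0,0.1,0,0,0,1],[0,0,0.1,0,0,0,1]]]'
```

```text
time_s: 8.42
tcp_pos: [0.5187, 0.2357, 0.0141]
ee_rot: [-0.33, 3.124, -0.001]
wrist_force: [-2.5, -1.3, 7.5]
finger_gap: 0.336
grip_force: 51.0
time_s: 8.58
tcp_pos: [0.5187, 0.2357, 0.0141]
ee_rot: [-0.33, 3.123, -0.002]
wrist_force: [-5.2, -4.0, 13.4]
finger_gap: 0.338
grip_force: 51.8
```

In contact with the floor. I'll release gradually and lift.

```bash
python3 -m jog '[[[0,0,0,0,0,0,0.2],[0,0,0,0,0,0,0],[0,0,0,0,0,0,-0.4],[0,0,0,0,0,0,-0.6],[0,0,0,0,0,0,-0.6]]]'
python3 -m jog '[[[0,0,0,0,0,0,-0.6],[0,0,-2,0,0,0,-0.6],[0,0,-6,0,0,0,-0.6],[0,0,-10,0,0,0,-0.6],[0,0,-14,0,0,0,-0.6]]]'
python3 -m jog '[[[0,0,0,0,0,7,-1],[0,0,0,0,0,14,-1],[0,0,0,0,0,21,-1],[0,0,0,0,0,27,-1],[0,0,0,0,0,27,-1]]]' >/dev/null
python3 go.py .6025 -.266 .13 165
```

```text
time_s: 9.0
tcp_pos: [0.5185, 0.2354, 0.0119]
ee_rot: [0.33, -3.124, -0.0]
wrist_force: [0.6, -0.5, 0.8]
finger_gap: 0.799
grip_force: 0.0
time_s: 9.42
tcp_pos: [0.5178, 0.2353, 0.1532]
ee_rot: [0.331, -3.123, 0.0]
wrist_force: [1.5, 1.0, 0.6]
finger_gap: 0.801
grip_force: 0.0
t 9.83 tcp [0.5184 0.2354 0.1522] F [-0.5 -0.3  0.3] gap 1.003 grip 0.0 j7 0.54
shift [-21.11 -46.25   2.25] turn [-0.  0. -0.]
```

```bash
python3 -m jog '[[[-1.6,-3.6,0,0,0,0,-1],[-3.2,-7.2,0,0,0,0,-1],[-4.8,-10.8,0,0,0,0,-1],[-6.4,-14.4,0,0,0,0,-1],[-8,-18,0,0,0,0,-1]]]' >/dev/null
python3 -m jog '[[[-1.6,-3.6,0,0,0,0,-1],[-3.2,-7.2,0,0,0,0,-1],[-4.8,-10.8,0,0,0,0,-1],[-6.4,-14.4,0,0,0,0,-1],[-8,-18,0,0,0,0,-1]]]' >/dev/null
python3 -m jog '[[[-1.6,-3.6,1,0,0,0,-1],[-3.2,-7.2,2,0,0,0,-1],[-5.1,-10.2,4,0,0,0,-1],[-5.1,-10.2,6,0,0,0,-1],[-5.1,-10.2,6,0,0,0,-1]]]' >/dev/null
python3 -m jog '[[[0,0,0,0,0,0,-1],[0,0,0,0,0,0,-1]]]' >/dev/null
python3 go.py .6025 -.266 .008 165
python3 - <<'E'
from h import *
a=vision.get_image("top")[140:250,110:230]; b=vision.get_image("side")[100:320,150:330]
cv2.imwrite("pics/mid.png",np.hstack([cv2.resize(a,(436,400)),cv2.resize(b,(327,400))])[:,:,::-1])
E
```

```text
t 11.25 tcp [ 0.6043 -0.2636  0.0931] F [-0.5  0.7  0.7] gap 1.002 grip 0.0 j7 1.39
shift [ 0.12 -0.29  8.51] turn [0.1 0.1 0.3]
```

View pics/mid.png

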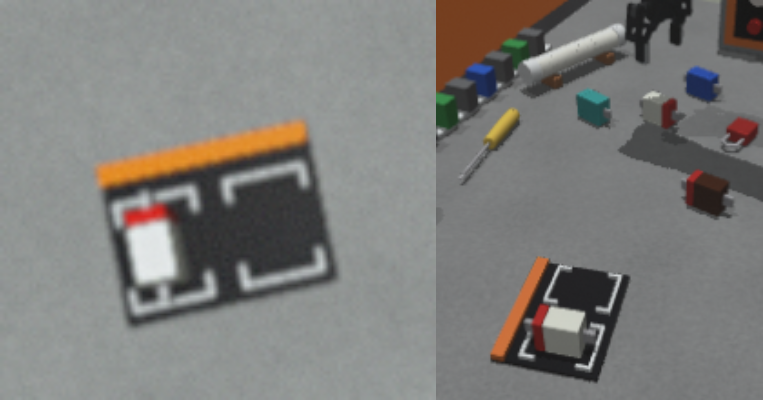

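White A is seated in the left pocket, top face at about (152,246) in the crop, with red towards the bar. The offset matches parallax. Now I'll take B.

```bash
python3 -m jog '[[[0.1,-0.3,2,0,0,0,-1],[0.1,-0.3,4,0,0,0,-1],[0.1,-0.3,6,0,0,0,-1],[0.1,-0.3,7.6,0,0,0,-1],[0.1,-0.3,8.5,0,0,0,-1]]]' >/dev/null
python3 -m jog '[[[0,0,0,0,0,0,-1],[0,0,0,0,0,0,0],[0,0,0,0,0,0,1],[0,0,0,0,0,0,1],[0,0,0,0,0,0,1]]]' 50
python3 -m jog '[[[0,0,0,0,0,0,1],[0,0,0,0,0,0,1],[0,0,0,0,0,0,1],[0,0,0,0,0,0,1]]]'
python3 -m jog '[[[0,0,-2,0,0,0,1],[0,0,-5,0,0,0,1],[0,0,-8,0,0,0,1],[0,0,-11,0,0,0,1],[0,0,-14,0,0,0,1]]]'
```

```text
time_s: 12.18
tcp_pos: [0.6026, -0.2682, 0.0084]
ee_rot: [0.408, 3.113, -0.001]
wrist_force: [-0.6, -0.1, -0.3]
finger_gap: 0.452
grip_force: 0.0
time_s: 12.52
tcp_pos: [0.6027, -0.2677, 0.0085]
ee_rot: [0.408, 3.113, -0.0]
wrist_force: [-0.3, 1.8, 5.2]
finger_gap: 0.338
grip_force: 50.9
time_s: 12.93
tcp_pos: [0.6006, -0.2681, 0.1474]
ee_rot: [-0.408, -3.113, 0.0]
wrist_force: [1.1, 0.0, -3.0]
finger_gap: 0.339
grip_force: 50.1
```

```bash
python3 -m jog '[[[0,0,0,0,0,7,1],[0,0,0,0,0,14,1],[0,0,0,0,0,21,1],[0,0,0,0,0,28,1],[0,0,0,0,0,35,1]]]' >/dev/null
python3 -m jog '[[[0,0,0,0,0,7,1],[0,0,0,0,0,14,1],[0,0,0,0,0,21,1],[0,0,0,0,0,28,1],[0,0,0,0,0,35,1]]]' >/dev/null
python3 -m jog '[[[0,0,0,0,0,7,1],[0,0,0,0,0,14,1],[0,0,0,0,0,21,1],[0,0,0,0,0,28,1],[0,0,0,0,0,35,1]]]' >/dev/null
python3 -m jog '[[[0,0,0,0,0,7,1],[0,0,0,0,0,14,1],[0,0,0,0,0,21,1],[0,0,0,0,0,28,1],[0,0,0,0,0,35,1]]]' >/dev/null
python3 -m jog '[[[0,0,0,0,0,7,1],[0,0,0,0,0,13,1],[0,0,0,0,0,13,1]]]' 
python3 go.py .535 .154 .13 12
python3 - <<'E'
from h import *
im=cv2.imread("pics/mid.png")[:,:436,::-1].copy(); m=masks(im)
for k,A in(("white",1500),("red",200)):
    for c,a,p in blobs(m[k],A,9000): 
        u=c/400*110+[110,140]; print(k,a,ray("top",[u],.052)[0,:2].round(4))
E
```

```text
time_s: 14.85
tcp_pos: [0.6008, -0.2677, 0.146]
ee_rot: [-3.124, -0.328, 0.003]
wrist_force: [-0.5, -0.4, -3.5]
finger_gap: 0.336
grip_force: 50.2
t 14.85 tcp [ 0.6008 -0.2677  0.146 ] F [-0.5 -0.4 -3.5] gap 0.336 grip 50.2 j7 -1.03
shift [  2.33 -42.62   1.62] turn [-0.   0.1 -0. ]
white 2347 [0.5149 0.2348]
red 449 [0.5425 0.2388]
```

```bash
python3 -m jog '[[[0.2,-2,0,0,0,0,1],[0.4,-5,0,0,0,0,1],[0.6,-9,0,0,0,0,1],[0.8,-13,0,0,0,0,1],[1,-17,0,0,0,0,1]]]' >/dev/null
python3 -m jog '[[[0.2,-4,0,0,0,0,1],[0.4,-8,0,0,0,0,1],[0.6,-12,0,0,0,0,1],[0.8,-15.5,0,0,0,0,1],[1,-18,0,0,0,0,1]]]' >/dev/null
python3 -m jog '[[[0.1,-3,0,0,0,0,1],[0.3,-6,0,0,0,0,1],[0.3,-7.6,0,0,0,0,1],[0.3,-7.6,0,0,0,0,1],[0.3,-7.6,0,0,0,0,1]]]' >/dev/null
python3 -m jog '[[[0,0,0,0,0,0,1],[0,0,0,0,0,0,1]]]' >/dev/null
python3 go.py .535 .154 .0145 12
```

```text
t 16.27 tcp [0.5353 0.1514 0.1467] F [-0.2 -0.5 -3.4] gap 0.334 grip 50.2 j7 -1.79
shift [ 0.04 -0.28 13.22] turn [ 0.1  0.  -0. ]
```

```bash
python3 -m jog '[[[0,-0.2,2.5,0,0,0,1],[0,-0.2,5.5,0,0,0,1],[0,-0.2,8.5,0,0,0,1],[0,-0.2,10.5,0,0,0,1],[0,-0.2,11.5,0,0,0,1]]]' >/dev/null
python3 -m jog '[[[0,0,0,0,0,0,1],[0,0,0,0,0,0,1]]]' >/dev/null
python3 go.py .535 .154 .0145 12
```

```text
t 16.85 tcp [0.5352 0.1547 0.0324] F [ 0.5 -0.1 -2.4] gap 0.337 grip 50.1 j7 -1.83
shift [-0.04  0.07  1.79] turn [ 0. -0.  0.]
```

```bash
python3 -m jog '[[[0,0,0.6,0,0,0,1],[0,0,1.1,0,0,0,1],[0,0,1.5,0,0,0,1],[0,0,1.7,0,0,0,1],[0,0,1.85,0,0,0,1]]]'
python3 -m jog '[[[0,0,0,0,0,0,1],[0,0,0,0,0,0,1],[0,0,0,0,0,0,1]]]'
```

```text
time_s: 17.27
tcp_pos: [0.5348, 0.1553, 0.0143]
ee_rot: [3.124, 0.33, 0.0]
wrist_force: [-4.2, -2.1, 13.3]
finger_gap: 0.334
grip_force: 51.5
time_s: 17.52
tcp_pos: [0.5348, 0.1553, 0.0144]
ee_rot: [3.124, 0.33, 0.0]
wrist_force: [-2.0, -2.0, 5.3]
finger_gap: 0.342
grip_force: 50.9
```

Seated, with upward force. Release, lift, and retreat clear of the cameras.

```bash
python3 -m jog '[[[0,0,0,0,0,0,0.2],[0,0,0,0,0,0,0],[0,0,0,0,0,0,-0.4],[0,0,0,0,0,0,-0.6],[0,0,0,0,0,0,-0.6]]]' >/dev/null
python3 -m jog '[[[0,0,0,0,0,0,-0.6],[0,0,-2,0,0,0,-0.6],[0,0,-6,0,0,0,-0.6],[0,0,-10,0,0,0,-0.6],[0,0,-14,0,0,0,-0.6]]]'
python3 -m jog '[[[0,4,0,0,0,0,-0.6],[0,8,0,0,0,0,-0.6],[0,12,0,0,0,0,-0.6],[0,16,0,0,0,0,-0.6],[0,20,0,0,0,0,-0.6]]]' >/dev/null
python3 -m jog '[[[0,4,0,0,0,0,-0.6],[0,8,0,0,0,0,-0.6],[0,12,0,0,0,0,-0.6],[0,16,0,0,0,0,-0.6],[0,16,0,0,0,0,-0.6]]]' >/dev/null
python3 - <<'E'
from h import *
im=vision.get_image("top"); m=masks(im)
for k,z,A in(("white",.052,100),("red",.052,15),("orange",.02,100)):
    for c,a,p in blobs(m[k],A,600):
        if c[0]<240 and 150<c[1]<260: print(k,a,ray("top",[c],z)[0,:2].round(4))
a=im[140:250,110:230]; b=vision.get_image("side")[100:320,150:330]
cv2.imwrite("pics/end.png",np.hstack([cv2.resize(a,(436,400)),cv2.resize(b,(327,400))])[:,:,::-1])
E
```

```text
time_s: 18.35
tcp_pos: [0.534, 0.1553, 0.1548]
ee_rot: [3.124, 0.331, -0.002]
wrist_force: [1.3, 0.5, 0.3]
finger_gap: 0.797
grip_force: 0.0
white 174 [0.5289 0.152 ]
white 172 [0.5161 0.2359]
red 41 [0.5565 0.1573]
red 36 [0.5435 0.2398]
orange 277 [0.5901 0.2072]
```

View pics/end.png

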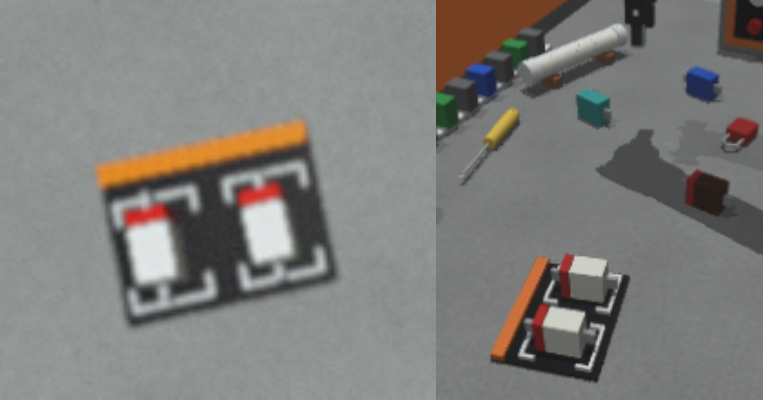

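Both links sit in their pockets, at about (152,246) and (267,228) in the crop, upright with red towards the orange bar. The measured centres are within a few mm of the pocket centres.

```bash
python3 -c "
from bench import ticket; print(ticket.hand_in())"
```

```text
the job is handed in; nothing more can be done
None
```

I placed both white fuse-links in the tray pockets, upright with their red caps towards the orange bar and within a few mm of centre in the last picture, left the brown one alone, and handed the job in at about 19 s; no verdict came back.

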